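Unclamp the blind spacer and present it bore-up

TASK

At the turbocharger bench, turn the clamp knob clockwise until it clicks past its detent and the clamp arm stays swung clear, then take the spacer that was under the clamp, turn it over as needed to find its blind hole, and finish holding it in the gripper with the hole facing straight up, over the black mat, about 15 to 20 cm above the bench and touching nothing else. Do not put it down at the end: the program finishes while still holding it, at rest. Leave the identical spare spacer on its round stand and everything else on the bench where it is.

Things in the scene. Friction and masses are not known exactly. Their poses are not given: they have to be found in the camera images.
- holder: fixed holder: steel plate 230 x 90 x 10 mm, origin under its centre, z up. At x = -60 mm it carries a round rubber pad (72 mm across, top 14 mm above the bench) on which one spacer lies; at x = +60 mm a grey post 32 mm across carries the swing clamp. A pillar 14 mm across, 55 mm tall, with the detent spring stands at x = +95 mm. 
- pad (a point): centre of the top of the holder's rubber pad, 14 mm above the bench; the spacer lies within 6 mm of it at the start
- clamp (a joint): angle of the swing clamp about its vertical post, rad: 0 = closed (arm over the pad, a few mm above the spacer), grows clockwise seen from above to a stop at 1.4 = open (arm points to the holder's +y side, clear of the pad). A spring detent resists with about 0.15 N m and peaks at 0.7: let go before that it springs back to 0, beyond that it snaps on to 1.4 and stays.
- clamp_grip (a point): grip point of the clamp knob, on its axis, 92 mm above the bench: a black upright bar 56 mm long (along this point's x axis), 14 mm wide (along y) and 30 mm tall (from 75 to 105 mm above the bench) that turns with the clamp. The flat steel clamp arm is 18 mm wide, 7 mm thick, its underside 67 mm above the bench, and reaches 140 mm from the axis towards this point's -x.
- spacer_a: plain aluminium spacer block, 44 x 44 mm by 48 mm long, 0.15 to 0.25 kg, with one round blind hole 30 mm across, 34 mm deep in one square end. Origin at the block's centre; z runs along the length and points OUT of the hole, x and y are square to the sides. It starts with the hole facing straight down, at any yaw. Either under the clamp or the spare on the stand.
- spacer_b: plain aluminium spacer block, 44 x 44 mm by 48 mm long, 0.15 to 0.25 kg, with one round blind hole 30 mm across, 34 mm deep in one square end. Origin at the block's centre; z runs along the length and points OUT of the hole, x and y are square to the sides. It starts lying on one of its sides, the hole facing level in any direction. Either under the clamp or the spare on the stand.
- mat: fixed black rubber bench mat, 200 x 200 x 4 mm, origin under its centre: a clear place to set the spacer down and regrasp it; nothing stands on it
- stand: fixed round stand, 92 mm across, top 14 mm above the bench, origin under its centre; the spare spacer lies on it and must stay
- housing: bystander: cast aluminium turbo compressor housing, about 130 x 110 x 58 mm, origin under its centre; leave alone
- impeller: bystander: small steel turbine wheel, 52 mm across, 26 mm tall; leave alone
- seal_ring: bystander: flat steel ring, 60 mm outside, 44 mm inside, 8 mm thick; leave alone
- spanner: bystander: steel spanner 170 mm long, lying flat along its x axis; leave alone
- driver: bystander: screwdriver lying along its x axis, about 200 mm long; leave alone
- tin: bystander: closed grey can, 70 mm across, 90 mm tall; leave alone
Things that resemble listed ones, but are neither listed nor needed, are in the scene too. Leave any red look-alike of the spacer_b alone.

How it is judged:
On the way, in this order (a step that is already met when the one before it is completed fails the run):
1. the clamp is turned past its detent and stands open (value of joint clamp above 1.2 rad), for 0.2 s.
2. the clamped spacer is taken off the pad (horizontal distance between each of spacer_a, spacer_b and pad above 0.08 m), for 0.1 s.
At the end, for the whole second after the job is handed in: Clamp open (over 1.2 rad); the spacer that was under it held in the fingers, hole up within 0.2 rad, centre over 0.12 m above the bench, still (under 0.03 m/s), over the mat (within 0.15 m of its centre across), touching neither holder nor spare; the spare on its stand, moved less than 30 mm (value of joint clamp above 1.2 rad and ((height (world z) of spacer_a above 0.12 m and angle between spacer_a's own z axis and vertical below 0.2 rad and contact force between spacer_a and the fingers above 1 N and linear speed of spacer_a below 0.03 m/s and contact force between spacer_a and holder below 0.1 N and contact force between spacer_a and spacer_b below 0.1 N and horizontal distance between spacer_a and mat below 0.15 m and distance of spacer_b from where it was at the start of the episode below 0.03 m and horizontal distance between spacer_b and pad above 0.12 m) or (height (world z) of spacer_b above 0.12 m and angle between spacer_b's own z axis and vertical below 0.2 rad and contact force between spacer_b and the fingers above 1 N and linear speed of spacer_b below 0.03 m/s and contact force between spacer_b and holder below 0.1 N and contact force between spacer_b and spacer_a below 0.1 N and horizontal distance between spacer_b and mat below 0.15 m and distance of spacer_a from where it was at the start of the episode below 0.03 m and horizontal distance between spacer_a and pad above 0.12 m))); the arm keeps its last pose, push and grip.
It fails at once if the spare spacer is disturbed (distance of each of spacer_a, spacer_b from where it was at the start of the episode above 0.03 m).
It fails at once if a bystander on the bench is moved more than 40 mm (distance of any of housing, impeller, seal_ring, spanner, driver, tin from where it was at the start of the episode above 0.04 m).
It also fails if it takes over 72 s, if anything falls off the work surface, if the arm or the gripper's body presses on something with over 40 N, if the wrist force passes 120 N, or if a joint passes its speed limit or range.

ROBOT

A 6-joint arm with a two-finger parallel gripper is mounted at the origin on the work surface. World frame = base frame: x ahead of the robot, y to its left, z up, the work surface at z = 0. Lengths are in m, angles in rad, forces in N, time in s.
With the tool pointing down it reaches from about 0.275 to 0.775 m from the base axis. Payload 14.6 kg.
Tool frame: the origin (TCP) lies where the fingers leave the gripper's body, on its centre line; the fingertips stand 73 mm ahead of it and the grasp point (between the pads) lies 54 mm ahead of it (r.grasp_offset is the distance from the TCP to the grasp point, in m); z points along the fingers, y is the line along which they close (so a half turn about z gives the same grasp; the last joint's range is limited). The gripper opens to 85 mm and grips with 20 to 120 N. Pads are 22 mm wide; open, the fingers measure 114 mm over their backs; the gripper's body (76 mm by 85 mm) begins 54 mm behind the grasp point. The pads swing forward as they close: fully open they stand 13 mm farther back than shut.
Start: joints at [-0.155, 0.263, -0.048, 1.259, 0, 1.415], TCP at [0.525, -0, 0.304] pointing down, gripper open.
Joint ranges: [-2.65, 2.65], [-0.89, 1.7], [-1.18, 1.37], [-2.13, 2.11], [-1.35, 1.29], [-3.14, 3.14]. Speed limits (rad/s): [1.89, 1.89, 2.57, 2.79, 3.14, 3.14].

INTERFACE

Orientations are given as a unit quaternion [x, y, z, w].
In Python, from plant import read_state, viewer, close_job, r gives the robot as it stands.
- The arm moves only by the tool carry_out, never from a script. Its argument "motion" is a list that holds one entry, the list of rows, each a list of 5 numbers: the shift along the tool's x, y, z in units of 0.75 m (1.0 is 0.75 m), then the turn about the tool's z in units of 6 degrees (1.0 is 6 degrees), then the finger opening in mm, from 0 to 85.4. A call has 1 to 20 rows; each row shifts and turns the commanded pose from where the row before left it, along the tool's axes as they then stand; what a row does not reach is not made up. A row lasts 1/12 s, in which the tool goes at most 41.7 mm and 7.16 degrees, less where a joint would pass 70% of its speed; a pose out of reach is approached as far as the arm can. A call with a number of a shift or a turn outside -1 to 1 is refused whole. A call with a gripper value outside its range is refused whole. The fingers move at their own pace and stop on an object; the grip force is fixed at half the most. Time passes only in rows, so rows that do not move let the fingers close. It gives the time, the measured TCP pose, the force, the opening and the grip force at its end, in the units of the state.
- read_state(): the state, without advancing time (a new reading comes with each control period).
- viewer.get_image(name): name is "scene" or "side" or "wrist"; returns a dict with "img" (384x512x3 uint8, red, green, blue), "depth" (384x512 float32, m along the optical axis (not along the pixel's ray), 0 where there is no reading), "camera_matrix" (3x3 intrinsics, pixels), "R" (3x3) and "t" (3): a world point X has camera coordinates R X + t. Camera axes: x right, y down, z forward; pixel columns grow to the right and rows downward; lengths in m; the calibration is good to about 2 mm. A picture is of the moment at which its call begins.
- close_job(): hands the job in; it is judged then, once.
The state is a dict: "t": time; "qpos": joint angles; "joint_vel": joint speeds; "joint_efforts": joint torques, N m; "eef_pos": TCP position; "tool_rot": TCP orientation; "force": force on the tool from outside, world axes, zero at the start; "moment": the same for the moment, N m; "opening": finger opening in m; "grasp_force": force on a finger pad.
Only numpy, scipy, OpenCV 4.12 (cv2) and the standard library are available. Lean on these libraries where they do the work, as an engineer would, in place of code of your own. Each camera call takes 0.05 s, during which the arm holds its last target. There are 200 camera calls.

## Working session

There is one attempt and no reset: what is moved stays moved. The work goes in short steps, Python scripts to look and compute and a tool call to move; the robot and the scene stay as the last step left them, time stands still between calls to the robot, and variables do not carry over. Pictures are saved under pics/ and viewed, at most 10 in all, crops included, and the job is handed in when it is done.

Besides the shell and the picture viewer there is one more tool, called by a JSON object that holds its "name" and its "arguments", one argument or row to a line. carry_out: Moves the arm, as the interface text tells. Its arguments: {"type":"object","properties":{"motion":{"type":"array"}},"required":["motion"]}

```bash
ls; mkdir -p pics; python3 - <<'E'
from plant import read_state, viewer, r
import cv2,numpy as np
s=read_state();print(s)
ims=[]
for n in("scene","side"):
    d=viewer.get_image(n);np.savez(f"{n}0.npz",**d);cv2.imwrite(f"pics/{n}0.png",d["img"][:,:,::-1]);print(n,d["camera_matrix"],d["R"],d["t"])
E
```

```text
pics
{'t': 0.0, 'qpos': array([-1.55273331e-01,  2.63533767e-01, -4.89654254e-02,  1.25938603e+00,
       -1.99138199e-06,  1.41552534e+00]), 'joint_vel': array([ 0.00021435,  0.0003966 , -0.00068583,  0.00047985, -0.00021194,
        0.00035209]), 'joint_efforts': array([ 6.28219332e-04, -6.37613010e+01,  3.84567368e+01,  1.37825581e-02,
        8.02127857e-07, -5.80562346e-05]), 'eef_pos': array([5.24795795e-01, 4.03137725e-05, 3.03408975e-01]), 'tool_rot': array([ 7.07107506e-01,  7.07105847e-01, -3.21618329e-04, -4.39301477e-04]), 'force': array([0.12667871, 0.08909962, 0.60059617]), 'moment': array([-0.02648212,  0.0428649 ,  0.01306944]), 'grasp_force': 0.0, 'opening': 0.08547406004036709}
scene [[429.23919988   0.         255.49934159]
 [  0.         429.23919988 186.83120942]
 [  0.           0.           1.        ]] [[-0.34772252  0.93747412 -0.0152096 ]
 [ 0.76924567  0.2759746  -0.57628042]
 [-0.53605051 -0.2120856  -0.81711049]] [ 0.18977072 -0.39081997  1.51193838]
side [[457.61701476   0.         259.07547938]
 [  0.         457.61701476 189.57029614]
 [  0.           0.           1.        ]] [[ 9.65935765e-01 -2.58781886e-01  1.80782803e-04]
 [-1.88343060e-01 -7.03492775e-01 -6.85291768e-01]
 [ 1.77468275e-01  6.61913779e-01 -7.28268604e-01]] [-0.5517193   0.17139212  1.26916004]
```

View pics/scene0.png

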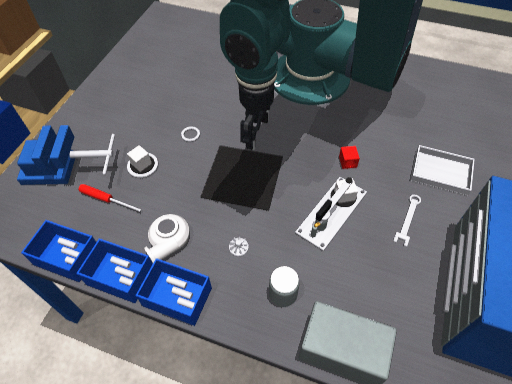

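View pics/side0.png

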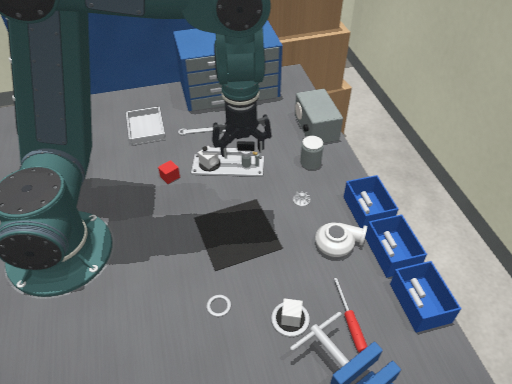

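The scene view shows these block-like candidates:
- Grey block at the holder, near (345,190). It sits on the pad under the clamp, so it is the target.
- White block on the round stand, (140,157). This is the spare.
- Red cube, (349,157). This is the look-alike to leave alone.

The mat is at (243,177) and the tin at (284,280).

```bash
cat > h.py <<'E'
import numpy as np,cv2
from plant import read_state,viewer
def load(n): return dict(np.load(n))
def ray(d,u,v,z):
    K,R,t=d["camera_matrix"],d["R"],d["t"];c=-R.T@t
    w=R.T@np.linalg.solve(K,[u,v,1.]);return c+w*(z-c[2])/w[2]
def cloud(d):
    K,R,t=d["camera_matrix"],d["R"],d["t"];v,u=np.mgrid[:384,:512];z=d["depth"]
    P=np.stack([(u-K[0,2])*z/K[0,0],(v-K[1,2])*z/K[1,1],z],-1);return (P-t)@R
def proj(d,X):
    p=d["camera_matrix"]@(d["R"]@np.array(X)+d["t"]);return p[:2]/p[2]
def snap(n,name):
    d=viewer.get_image(n);np.savez(name+".npz",**d);return d
E
python3 - <<'E'
from h import *
a=load("scene0.npz");b=load("side0.npz")
g=a["img"].astype(int);P=cloud(a)
# plate: bright low-sat at z~10mm near holder
m=(g.min(2)>150)&(P[...,2]<.02)&(P[...,2]>0)
m[:170]=0;m[255:]=0;m[:,:290]=0;m[:,375:]=0
q=P[m][:,:2].astype(np.float32)
cn,_=cv2.findContours(m.astype(np.uint8),0,2)
pts=np.vstack(cn)[:,0]
W=np.array([ray(a,u,v,.010)[:2] for u,v in pts],np.float32)
print("plate",len(q),cv2.minAreaRect(q),cv2.minAreaRect(W))
# mat
k=(g.max(2)<40);k[:145]=0;k[210:]=0;k[:,:195]=0;k[:,290:]=0
M=np.array([ray(a,u,v,.004)[:2] for v,u in np.argwhere(k)],np.float32);print("mat",cv2.minAreaRect(M))
# heights over 30mm near holder, 
for nm,d in(("scene",a),("side",b)):
    P=cloud(d)
    if nm=="scene":c=P[175:250,290:375]
    else:c=P[140:180,180:275]
    for lo,hi in((.05,.064),(.064,.078),(.095,.115)):
        s=c[(c[...,2]>lo)&(c[...,2]<hi)].astype(np.float32);print(nm,lo,len(s),cv2.minAreaRect(s[:,:2]) if len(s) else "")
A=cv2.resize(a["img"][170:255,285:380],(475*400//425,400),interpolation=2)
B=cv2.resize(b["img"][130:180,185:275],(720*1//2,200),interpolation=2);B=cv2.copyMakeBorder(B,0,200,0,0,0)
cv2.imwrite("pics/c1.png",np.hstack([A,B])[:,:,::-1])
E
```

```text
plate 1278 ((0.5165954828262329, 0.21706819534301758), (0.09058617800474167, 0.24803422391414642), 72.84593200683594) ((0.5196375250816345, 0.2163618803024292), (0.08984194695949554, 0.24038930237293243), 72.983642578125)
mat ((0.4797106981277466, -0.06075294315814972), (0.22068552672863007, 0.19530463218688965), 6.878552436828613)Traceback (most recent call last):
  File "<stdin>", line 21, in <module>
cv2.error: OpenCV(4.12.0) /io/opencv/modules/imgproc/src/convhull.cpp:143: error: (-215:Assertion failed) total >= 0 && (depth == CV_32F || depth == CV_32S) in function 'convexHull'
```

```bash
python3 - <<'E'
from h import *
a=load("scene0.npz");b=load("side0.npz")
for nm,d in(("scene",a),("side",b)):
    P=cloud(d)
    c=P[175:250,290:375] if nm=="scene" else P[140:180,180:275]
    for lo,hi in((.05,.064),(.064,.078),(.095,.115)):
        s=np.ascontiguousarray(c[(c[...,2]>lo)&(c[...,2]<hi)][:,:2],dtype=np.float32);print(nm,lo,len(s),cv2.minAreaRect(s) if len(s) else "")
A=cv2.resize(a["img"][170:255,285:380],(447,400),interpolation=2)
B=cv2.resize(b["img"][135:185,185:275],(340,200),interpolation=2);B=cv2.copyMakeBorder(B,0,200,0,0,0)
cv2.imwrite("pics/c1.png",np.hstack([A,B])[:,:,::-1])
E
```

```text
scene 0.05 201 ((0.5233558416366577, 0.20680323243141174), (0.05999387055635452, 0.19562950730323792), 65.01023864746094)
scene 0.064 285 ((0.5263281464576721, 0.21082043647766113), (0.03357766568660736, 0.16788892447948456), 76.17191314697266)
scene 0.095 125 ((0.5811247229576111, 0.1971551775932312), (0.0139301223680377, 0.05531131848692894), 73.02922058105469)
side 0.05 158 ((0.5221050977706909, 0.2029600739479065), (0.061908259987831116, 0.19469235837459564), 64.03333282470703)
side 0.064 207 ((0.527984082698822, 0.208870530128479), (0.02607255056500435, 0.17117153108119965), 69.866455078125)
side 0.095 87 ((0.5800153613090515, 0.19482485949993134), (0.020033666864037514, 0.05414105951786041), 69.26176452636719)
```

View pics/c1.png

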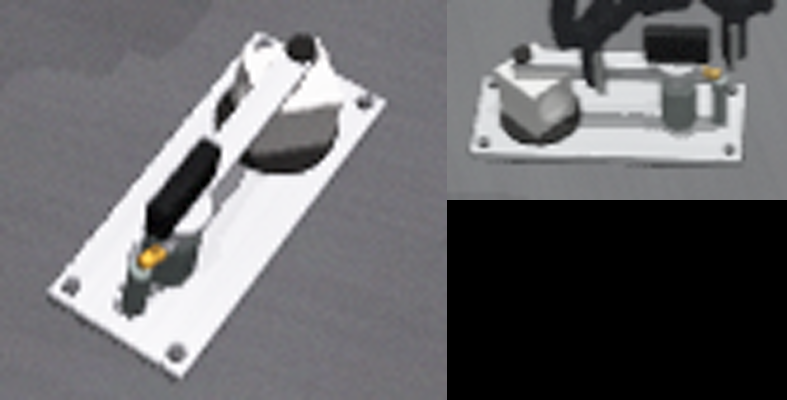

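The crop shows the knob bar at scene (322,208), upright along the holder axis, and the target spacer on the pad at about (348,198), under the clamp arm. It stands at a skewed yaw and no hole is visible. It is the grey block under the clamp, not the red cube or the spare on the stand. The knob is at about (0.580, 0.196) with its bar along −17°, so I'll move above it with the fingers closing across the bar.

{"name": "carry_out", "arguments": {
  "motion": [
    [[0.0373, 0.0106, 0, 0, 85], [0.0373, 0.0106, 0, 0, 85], [0.0373, 0.0106, 0, 0, 85], [0.0373, 0.0106, 0, 0, 85], [0.0373, 0.0106, 0, 0, 85], [0.0373, 0.0106, 0, 0, 85], [0.0373, 0.0106, 0, 0, 85], [0, 0, 0, -1, 85], [0, 0, 0, -1, 85], [0, 0, 0, -1, 85], [0, 0, 0, -1, 85], [0, 0, 0, -1, 85], [0, 0, 0, -1, 85], [0, 0, 0, -1, 85], [0, 0, 0, -1, 85], [0, 0, 0, -1, 85], [0, 0, 0, -1, 85], [0, 0, 0, -1, 85], [0, 0, 0, -1, 85], [0, 0, 0, -0.17, 85]]
  ]
}}

```text
t: 1.77
eef_pos: [0.5805, 0.1958, 0.3035]
tool_rot: [0.145, 0.989, -0.0, -0.0]
force: [-0.1, -0.1, 0.3]
opening: 0.085
grasp_force: 0.0
```

```bash
cat >> h.py <<'E'
from scipy.spatial.transform import Rotation as Ro
def yawy(s=None): # world direction of tool y, deg
    s=s or read_state();m=Ro.from_quat(s["tool_rot"]).as_matrix();return np.degrees(np.arctan2(m[1,1],m[0,1]))
def totool(dx,dy): # world shift -> tool x,y units
    m=Ro.from_quat(read_state()["tool_rot"]).as_matrix();return (m.T@[dx,dy,0])[:2]/.75
E
python3 - <<'E'
from h import *
s=read_state();print(s["qpos"],s["eef_pos"],yawy())
d=snap("wrist","w1");P=cloud(d);z=P[...,2]
for lo,hi in((.03,.064),(.095,.115)):
    m=(d["depth"]>0)&(z>lo)&(z<hi);q=np.ascontiguousarray(P[m][:,:2],dtype=np.float32);print(len(q),cv2.minAreaRect(q))
cv2.imwrite("pics/w1.png",d["img"][:,:,::-1])
E
```

```text
[1.92356966e-01 4.17983279e-01 1.86941644e-01 1.34051436e+00
 8.77644323e-07 4.83647373e-01] [0.58053708 0.19579431 0.30353305] 73.31029581660191
4299 ((0.6740019917488098, 0.22092780470848083), (0.42324480414390564, 0.24764671921730042), 23.70990753173828)
1130 ((0.7103694677352905, 0.2500664293766022), (0.3331037759780884, 0.04224993661046028), 21.79700469970703)
```

View pics/w1.png

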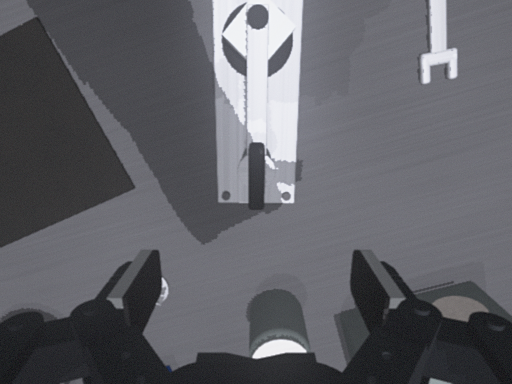

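The wrist view shows the knob bar at (257,176), upright in the picture and centred between the fingers. The spacer is a diamond at about (257,38) under the arm tip.

```bash
python3 - <<'E'
from h import *
d=load("w1.npz");P=cloud(d);z=P[...,2]
m=(z>.095)&(z<.115);m[:130]=0;m[225:]=0;m[:,:230]=0;m[:,285:]=0
q=np.ascontiguousarray(P[m][:,:2],dtype=np.float32);print(len(q),cv2.minAreaRect(q))
E
```

```text
1058 ((0.5783520340919495, 0.19732880592346191), (0.013829081319272518, 0.05503173917531967), 73.04444122314453)
```

{"name": "carry_out", "arguments": {
  "motion": [
    [[0.0035, 0, 0.025, 0, 85], [0, 0, 0.025, 0, 85], [0, 0, 0.025, 0, 85], [0, 0, 0.025, 0, 85], [0, 0, 0.025, 0, 85], [0, 0, 0.025, 0, 85], [0, 0, 0.025, 0, 85], [0, 0, 0.025, 0, 85], [0, 0, 0.002, 0, 0], [0, 0, 0, 0, 0], [0, 0, 0, 0, 0], [0, 0, 0, 0, 0], [0, 0, 0, 0, 0], [0, 0, 0, 0, 0], [0, 0, 0, 0, 0], [0, 0, 0, 0, 0]]
  ]
}}

```text
t: 3.15
eef_pos: [0.5785, 0.1967, 0.1534]
tool_rot: [0.148, 0.989, 0.0, 0.001]
force: [-0.9, 0.9, 6.7]
opening: 0.0128
grasp_force: 59.0
```

{"name": "carry_out", "arguments": {
  "motion": [
    [[0, 0, 0, 0.8, 0], [0, 0, 0, 0.8, 0], [0, 0, 0, 0.8, 0], [0, 0, 0, 0.8, 0], [0, 0, 0, 0.8, 0], [0, 0, 0, 0.8, 0], [0, 0, 0, 0.8, 0], [0, 0, 0, 0.8, 0], [0, 0, 0, 0.8, 0], [0, 0, 0, 0.8, 0], [0, 0, 0, 0.8, 0], [0, 0, 0, 0.8, 0], [0, 0, 0, 0.8, 0], [0, 0, 0, 0.8, 0], [0, 0, 0, 0.8, 0], [0, 0, 0, 0.8, 0], [0, 0, 0, 0.4, 0], [0, 0, 0, 0, 0], [0, 0, 0, 0, 0]]
  ]
}}

```text
t: 4.73
eef_pos: [0.5787, 0.1968, 0.1534]
tool_rot: [0.744, 0.668, 0.001, 0.0]
force: [0.3, 0.7, 5.4]
opening: 0.0129
grasp_force: 59.0
```

{"name": "carry_out", "arguments": {
  "motion": [
    [[0, 0, 0, 0, 85], [0, 0, 0, 0, 85], [0, 0, 0, 0, 85], [0, 0, 0, 0, 85], [0, 0, 0, 0, 85], [0, 0, 0, 0, 85], [0, 0, -0.03, 0, 85], [0, 0, -0.03, 0, 85], [0, 0, -0.03, 0, 85], [0, 0, -0.03, 0, 85], [0, 0, -0.03, 0, 85], [0, 0, -0.03, 0, 85], [0, 0, -0.02, 0, 85], [0, 0, 0, 0, 85]]
  ]
}}

```text
t: 5.9
eef_pos: [0.5789, 0.1967, 0.3055]
tool_rot: [0.744, 0.668, 0.002, 0.001]
force: [0.6, 0.0, 1.0]
opening: 0.0845
grasp_force: 0.0
```

```bash
python3 - <<'E'
from h import *
s=read_state();print(s["qpos"],s["eef_pos"],yawy())
a=snap("scene","s2");d=snap("wrist","w2");b=snap("side","b2")
for n,e in(("scene",a),("side",b),("wrist",d)):
    P=cloud(e);z=P[...,2];c=np.hypot(P[...,0]-.466,P[...,1]-.231)
    m=(z>.053)&(z<.068)&(c<.045)&(e["depth"]>0);q=np.ascontiguousarray(P[m][:,:2],dtype=np.float32);print(n,len(q),np.median(z[m]) if len(q) else"",cv2.minAreaRect(q) if len(q) else "")
    u,v=proj(e,[.466,.231,.05]);print(u,v)
A=cv2.resize(a["img"][165:255,285:375],(400,400),interpolation=2)
B=cv2.resize(b["img"][125:185,185:275],(400,267),interpolation=2);B=cv2.copyMakeBorder(B,0,133,0,0,0)
cv2.imwrite("pics/c2.png",np.hstack([A,B])[:,:,::-1])
E
```

```text
[1.94420845e-01 4.12047349e-01 1.82492852e-01 1.33684409e+00
 3.67869159e-06 1.87307678e+00] [0.57886424 0.19674308 0.3054806 ] -6.180057613888941
scene 257 0.05722662612947815 ((0.46301084756851196, 0.23435264825820923), (0.046388477087020874, 0.04949204996228218), 29.70852279663086)
344.66810800509495 187.77757912320513
side 163 0.05756975210218105 ((0.46360257267951965, 0.23225632309913635), (0.04668726399540901, 0.05118561163544655), 34.19794464111328)
208.78609215472446 154.3075135193522
wrist 2346 0.0575848650861006 ((0.4620911777019501, 0.23442646861076355), (0.04480918496847153, 0.04808008670806885), 31.240041732788086)
137.97707191619963 145.8617948477932
```

View pics/c2.png

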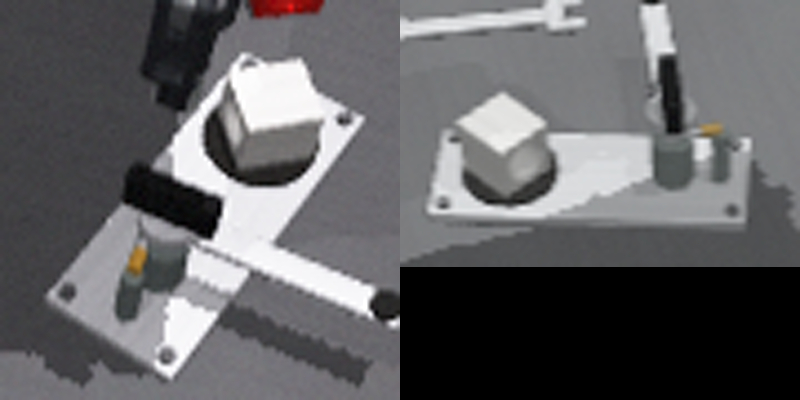

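The crop shows the clamp arm swung clear. The target block is 44 mm tall, so it is lying on its side. There is a round hole shading on its lower-right face in the side view at crop (530,160), so the hole faces about −59° in world. That matches its 48 mm axis at 121°.

```bash
python3 - <<'E'
from h import *
b=load("side0.npz");a=load("s2.npz")
print([ray(b,u,v,.004)[:2].round(3) for u,v in((195,215),(255,202),(280,240),(220,265))])
g=b["img"].astype(int);k=(g.max(2)<40);k[:200]=0;k[268:]=0;k[:,:190]=0;k[:,285:]=0
n,l,st,_=cv2.connectedComponentsWithStats(k.astype(np.uint8));i=1+st[1:,4].argmax()
print(cv2.minAreaRect(np.array([ray(b,u,v,.004)[:2] for v,u in np.argwhere(l==i)],np.float32)))
h=b["img"].astype(int);k=(h[...,0]>130)&(h[...,1]<60);k[:,220:]=0
P=cloud(b)[k];print("red",P.min(0),P.max(0))
print(totool(.4622-.5789,.2343-.1967))
E
```

```text
[array([0.383, 0.03 ]), array([0.568, 0.034]), array([ 0.599, -0.123]), array([ 0.419, -0.161])]
((0.48497888445854187, -0.044390834867954254), (0.12367655336856842, 0.22195614874362946), 82.85462188720703)
red [ 0.30606043 -0.86227636  0.037697  ] [0.35876262 0.21229657 1.04184276]
[ 0.03309078 -0.16009278]
```

{"name": "carry_out", "arguments": {
  "motion": [
    [[0.0083, -0.04, 0, 0, 75], [0.0083, -0.04, 0, 0, 75], [0.0083, -0.04, 0, 0, 75], [0.0082, -0.04, 0, 0, 75], [0, 0, 0, -1, 75], [0, 0, 0, -1, 75], [0, 0, 0, -1, 75], [0, 0, 0, -1, 75], [0, 0, 0, -1, 75], [0, 0, 0, -1, 75], [0, 0, 0, -0.23, 75], [0, 0, 0.036, 0, 75], [0, 0, 0.036, 0, 75], [0, 0, 0.036, 0, 75], [0, 0, 0.036, 0, 75], [0, 0, 0.036, 0, 75], [0, 0, 0.036, 0, 75], [0, 0, 0.036, 0, 75], [0, 0, 0.032, 0, 75], [0, 0, 0, 0, 75]]
  ]
}}

```text
t: 7.72
eef_pos: [0.459, 0.2333, 0.0852]
tool_rot: [0.492, 0.871, -0.003, -0.002]
force: [-1.2, -0.7, 0.1]
opening: 0.0747
grasp_force: 0.0
```

{"name": "carry_out", "arguments": {
  "motion": [
    [[0, 0, 0, 0, 0], [0, 0, 0, 0, 0], [0, 0, 0, 0, 0], [0, 0, 0, 0, 0], [0, 0, 0, 0, 0], [0, 0, 0, 0, 0], [0, 0, 0, 0, 0], [0, 0, 0, 0, 0]]
  ]
}}

```text
t: 8.38
eef_pos: [0.4623, 0.2344, 0.0909]
tool_rot: [0.491, 0.871, 0.001, 0.001]
force: [-0.6, -0.8, 8.8]
opening: 0.0434
grasp_force: 61.9
```

{"name": "carry_out", "arguments": {
  "motion": [
    [[0, 0, -0.03, 0, 0], [0, 0, -0.035, 0, 0], [0, 0, -0.035, 0, 0], [0, 0, -0.035, 0, 0], [0, 0, -0.035, 0, 0], [0, 0, -0.03, 0, 0], [-0.0368, -0.0163, 0, 0, 0], [-0.0368, -0.0163, 0, 0, 0], [-0.0368, -0.0163, 0, 0, 0], [-0.0368, -0.0163, 0, 0, 0], [-0.0368, -0.0163, 0, 0, 0], [-0.0368, -0.0163, 0, 0, 0], [-0.0368, -0.0163, 0, 0, 0], [-0.0368, -0.0163, 0, 0, 0], [-0.0368, -0.0163, 0, 0, 0], [-0.0365, -0.0158, 0, 0, 0], [0, 0, 0, 0, 0]]
  ]
}}

```text
t: 9.8
eef_pos: [0.5009, -0.0689, 0.2401]
tool_rot: [0.493, 0.87, -0.0, 0.001]
force: [-0.8, 0.2, -2.3]
opening: 0.0435
grasp_force: 61.9
```

```bash
python3 - <<'E'
from h import *
s=read_state();print(s["eef_pos"],yawy(),s["opening"],s["grasp_force"],s["qpos"])
w=snap("wrist","w3");b=snap("side","b3")
u,v=map(int,proj(b,s["eef_pos"]-[0,0,.06]));print(u,v)
B=cv2.resize(b["img"][max(0,v-70):v+70,u-70:u+70],(400,400),interpolation=2)
W=cv2.resize(w["img"],(400,300));W=cv2.copyMakeBorder(W,0,100,0,0,0)
cv2.imwrite("pics/c3.png",np.hstack([B,W])[:,:,::-1])
E
```

```text
[ 0.50089352 -0.06891246  0.24010161] 30.98851286602783 0.04348719257344594 61.85131944715977 [-0.29754648  0.25805363 -0.23277165  1.07787856 -0.00110243  0.73239778]
239 190
```

View pics/c3.png

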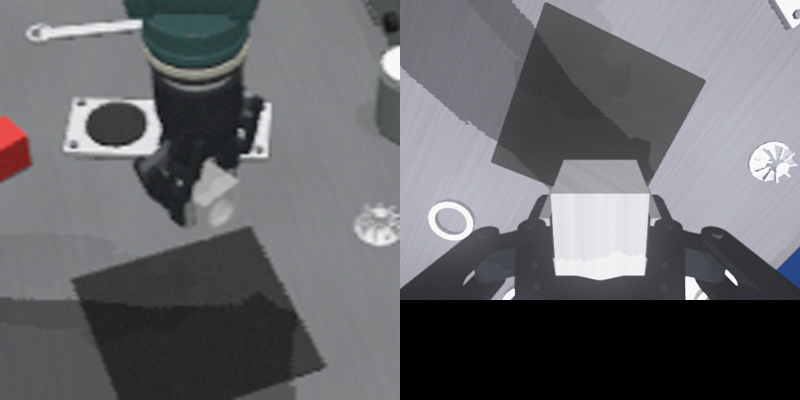

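The side crop shows the empty pad and the held block with its hole visible at (220,205), on the tool −x face. The mat lies below. I'll pin the mat centre down before lowering.

```bash
python3 - <<'E'
from h import *
b=load("b3.npz");w=load("w3.npz")
f=512/400
print("w",[ray(w,(u-400)*f,v*f,.004)[:2].round(3) for u,v in((545,3),(705,80),(490,160))])
print("s",[ray(b,169+.35*u,120+.35*v,.004)[:2].round(3) for u,v in((72,280),(250,227),(325,367))])
E
```

```text
w [array([0.378, 0.023]), array([0.573, 0.048]), array([ 0.4 , -0.17])]
s [array([0.379, 0.019]), array([0.575, 0.043]), array([ 0.598, -0.153])]
```

{"name": "carry_out", "arguments": {
  "motion": [
    [[0, 0, 0.03, 0, 0], [0, 0, 0.03, 0, 0], [0, 0, 0.03, 0, 0], [0, 0, 0.03, 0, 0], [0, 0, 0.03, 0, 0], [0, 0, 0.03, 0, 0], [0, 0, 0.02, 0, 0], [0, 0, 0.004, 0, 0], [0, 0, 0, 0, 0], [0, 0, 0, 0, 0]]
  ]
}}

```text
t: 10.73
eef_pos: [0.5005, -0.0644, 0.0873]
tool_rot: [0.491, 0.871, 0.0, 0.0]
force: [-0.6, 0.1, -1.2]
opening: 0.0432
grasp_force: 61.8
```

{"name": "carry_out", "arguments": {
  "motion": [
    [[0, 0, 0.007, 0, 0], [0, 0, 0, 0, 0], [0, 0, 0, 0, 65], [0, 0, 0, 0, 65], [0, 0, 0, 0, 65], [0, 0, 0, 0, 65], [0, 0, 0, 0, 65], [0, 0, -0.03, 0, 65], [0, 0, -0.03, 0, 65], [0, 0, -0.04, 0, 65], [-0.03, 0, -0.02, 0, 35], [-0.03, 0, 0, 0, 35], [-0.013, 0, 0, 0, 35], [0, 0, 0, 0, 35], [0, 0, 0, 0, 35]]
  ]
}}

```text
t: 11.98
eef_pos: [0.528, -0.1115, 0.1704]
tool_rot: [0.491, 0.871, -0.0, -0.001]
force: [-0.3, 0.6, -0.0]
opening: 0.0349
grasp_force: 0.0
```

```bash
python3 - <<'E'
from h import *
s=read_state();print(s["eef_pos"],yawy(),s["opening"])
w=snap("wrist","w4");b=snap("side","b4");a=snap("scene","a4")
for n,e in(("w",w),("side",b),("scene",a)):
    P=cloud(e);z=P[...,2];c=np.hypot(P[...,0]-.5,P[...,1]+.066)
    m=(z>.043)&(z<.056)&(c<.04)&(e["depth"]>0);q=np.ascontiguousarray(P[m][:,:2],dtype=np.float32);print(n,len(q),np.median(z[m]),cv2.minAreaRect(q))
E
```

```text
[ 0.52795263 -0.11152557  0.17043204] 31.15616412897259 0.03487719494852856
w 6290 0.04761317669424457 ((0.5007648468017578, -0.06480686366558075), (0.04417623579502106, 0.04790215939283371), 31.21258544921875)
side 150 0.04792059516312641 ((0.4946964979171753, -0.0709419772028923), (0.02863522246479988, 0.05185602605342865), 26.722288131713867)
scene 222 0.046861680851925866 ((0.5017426609992981, -0.06424503028392792), (0.04727046191692352, 0.04844685643911362), 31.238388061523438)
```

{"name": "carry_out", "arguments": {
  "motion": [
    [[0, 0, 0.03, 0, 32], [0, 0, 0.03, 0, 32], [0, 0, 0.02, 0, 32], [0, 0, 0, 0, 32], [0.01, 0, 0, 0, 32], [0.01, 0, 0, 0, 32], [0.008, 0, 0, 0, 32], [0.008, 0, -0.002, 0, 32], [0.008, 0, -0.002, 0, 32], [0.008, 0, -0.002, 0, 32], [0.008, 0, -0.002, 0, 32], [0.008, 0, -0.002, 0, 32], [0, 0, 0, 0, 32], [0, 0, 0, 0, 32], [0, 0, 0, 0, 32]]
  ]
}}

```text
t: 13.38
eef_pos: [0.502, -0.0681, 0.1186]
tool_rot: [0.491, 0.871, 0.0, -0.0]
force: [-0.1, 0.2, -0.9]
opening: 0.0321
grasp_force: 0.2
```

```bash
python3 - <<'E'
from h import *
s=read_state();print(s["eef_pos"],yawy(),s["opening"])
w=snap("wrist","w5");b=snap("side","b5")
u,v=map(int,proj(b,s["eef_pos"]-[0,0,.06]));print(u,v)
B=cv2.resize(b["img"][v-50:v+50,u-50:u+50],(400,400),interpolation=2)
W=cv2.resize(w["img"],(400,300));W=cv2.copyMakeBorder(W,0,100,0,0,0)
cv2.imwrite("pics/c5.png",np.hstack([B,W])[:,:,::-1])
E
```

```text
[ 0.50204798 -0.06807562  0.1185679 ] 31.20092713772539 0.03214914505238199
241 220
```

View pics/c5.png

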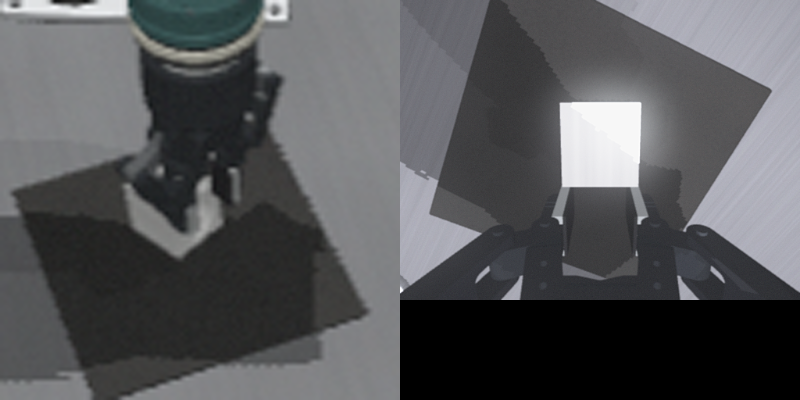

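The push slid the block about 30 mm instead of tipping it. The wrist view still shows a plain top at (600,145). So I'll regrasp it, put it on the bench against the mat's 4 mm step, and tip it over that edge. First I'll check the clearances.

```bash
python3 - <<'E'
from h import *
w=load("w5.npz");P=cloud(w);z=P[...,2];m=(z>.04)&(z<.058)&(w["depth"]>0);m[130:0]=0;m[:100,:]=0;m[245:]=0;m[:,:195]=0;m[:,315:]=0
q=np.ascontiguousarray(P[m][:,:2],dtype=np.float32);print("block",len(q),np.median(z[m]),cv2.minAreaRect(q))
f=512/400
print("mat",[ray(w,(u-400)*f,v*f,.004)[:2].round(4) for u,v in((497,0),(770,91),(430,213))])
# things standing above the bench around the mat, scene depth at start
b=load("side0.npz");a=load("scene0.npz")
print("ring",ray(a,190,133,.004)[:2],ray(b,219,305,.004)[:2],"imp",ray(a,238,246,.013)[:2],"stand",ray(a,142,166,.01)[:2])
c=np.array([.4623-.002,.234])
E
```

```text
block 10977 0.05012265986543024 ((0.4854915142059326, -0.04001016169786453), (0.045137979090213776, 0.05404777452349663), 31.536096572875977)
mat [array([ 0.3851, -0.0004]), array([0.5728, 0.0472]), array([ 0.4024, -0.1705])]
ring [ 0.38960821 -0.27905872] [ 0.39222196 -0.27822048] imp [0.7129187  0.01367192] stand [ 0.56200617 -0.35416851]
```

```bash
python3 - <<'E'
from h import *
w=load("w5.npz");P=cloud(w)
r=P[[135,150,180,210,225,232,238,242],[256]*8]
print(r.round(4)); x=np.array([-.517,.856]); print((r[:,:2]-[.5008,-.0648])@x)
E
```

```text
[[ 0.4726 -0.0182  0.0485]
 [ 0.476  -0.0238  0.0478]
 [ 0.4826 -0.0347  0.0504]
 [ 0.4897 -0.0464  0.0511]
 [ 0.4929 -0.0518  0.0534]
 [ 0.4949 -0.055   0.0525]
 [ 0.4964 -0.0574  0.053 ]
 [ 0.5102 -0.0802  0.0034]]
[ 0.05445456  0.04790035  0.0351961   0.02148219  0.01521404  0.01140704
  0.00863978 -0.01802337]
```

{"name": "carry_out", "arguments": {
  "motion": [
    [[-0.01, 0, 0, 0, 32], [-0.01, 0, 0, 0, 32], [0, 0, -0.03, 0, 65], [0, 0, -0.03, 0, 65], [0.03, 0, 0, 0, 65], [0.03, 0, 0, 0, 65], [0.009, 0, 0, 0, 65], [0, 0, 0.03, 0, 65], [0, 0, 0.03, 0, 65], [0, 0, 0.03, 0, 65], [0, 0, 0.018, 0, 65], [0, 0, 0, 0, 65], [0, 0, 0, 0, 0], [0, 0, 0, 0, 0], [0, 0, 0, 0, 0], [0, 0, 0, 0, 0], [0, 0, 0, 0, 0], [0, 0, 0, 0, 0]]
  ]
}}

```text
t: 14.98
eef_pos: [0.4836, -0.0368, 0.0834]
tool_rot: [0.491, 0.871, 0.0, 0.001]
force: [-0.2, -0.6, 7.1]
opening: 0.0438
grasp_force: 61.8
```

{"name": "carry_out", "arguments": {
  "motion": [
    [[0, 0, -0.03, 0, 0], [0, 0, -0.03, 0, 0], [0, 0, -0.03, 0, 0], [0, 0, 0, 1, 0], [0, 0, 0, 1, 0], [0, 0, 0, 1, 0], [0, 0, 0, 1, 0], [0, 0, 0, 0.2, 0], [-0.035, -0.0038, 0, 0, 0], [-0.035, -0.0038, 0, 0, 0], [-0.035, -0.0038, 0, 0, 0], [-0.035, -0.0038, 0, 0, 0], [-0.035, -0.0038, 0, 0, 0], [-0.036, -0.0038, 0, 0, 0], [0, 0, 0.03, 0, 0], [0, 0, 0.03, 0, 0], [0, 0, 0.028, 0, 0], [0, 0, 0, 0, 0], [0, 0, 0, 0, 0]]
  ]
}}

```text
t: 16.57
eef_pos: [0.4822, -0.1955, 0.084]
tool_rot: [0.668, 0.744, -0.0, -0.001]
force: [0.1, 1.2, -2.2]
opening: 0.0432
grasp_force: 61.7
```

```bash
python3 - <<'E'
from h import *
s=read_state();print(s["eef_pos"],yawy(),s["opening"],s["force"])
w=snap("wrist","w6");P=cloud(w)
# mat near edge: darkness transition in wrist view ahead of the block
g=w["img"].max(2)
np.set_printoptions(linewidth=250)
for u in(100,160,350,410):print(u,g[::8,u])
E
```

```text
[ 0.48215505 -0.1955286   0.08398232] 6.10076271480774 0.043227858959511783 [ 0.05860239  1.1781338  -2.15693801]
100 [ 88  83  80  80  61  57  62  61  56  62  60  62  62  63  65  61  61  63  62  63  65  69  65  65 118 119 119 117 120 118 131 132 131 132 132 132 130  61  73  66  63  68  61  75  79  68  65  61]
160 [ 79  83  83  84  84  80  84  83  81  82  62  60  62  58  55  60  61  60  62  62  57  62  63  67 122 122 122 121 123 122 119 120 122 134 135 131  68  67  65  65  63  64  62  66  66  67  65  69]
350 [ 84  88  90  89  94  89  90  87  92  92  85  89  88  93  90  91  87  92  93  91  93  92  93 108 190 188 195 190 131 132 134 134 135 136 133 126  75  66  64  66  65  62  63  60  56  60  58  58]
410 [ 86  86  85  89  86  87  92  87  89  91  91  86  93  89  86  89  92  91  89  94  94  93  94 155 193 193 195 196 193 194 192 190 189 189 172 125 130  61  75  57  56  60  65  74  74  67  49  51]
```

```bash
python3 - <<'E'
from h import *
w=load("w6.npz");g=w["img"].max(2).astype(int)
E=[]
for u in list(range(60,171,10))+list(range(350,451,10)):
    v=170+np.argmax(np.diff(g[170:205,u]));E.append(ray(w,u,v+.5,.004)[:2])
E=np.array(E);p=np.polyfit(E[:,0],E[:,1],1);print(np.degrees(np.arctan(p[0])),np.polyval(p,.482),np.abs(np.polyval(p,E[:,0])-E[:,1]).max())
E
```

```text
6.186743343608035 -0.1619032302649058 0.006807682299569184
```

{"name": "carry_out", "arguments": {
  "motion": [
    [[0, 0, 0.005, 0, 0], [0, 0, 0, 0, 0], [0, 0, 0, 0, 65], [0, 0, 0, 0, 65], [0, 0, 0, 0, 65], [0, 0, 0, 0, 65], [0, 0, 0, 0, 65], [0, 0, -0.03, 0, 65], [0, 0, -0.03, 0, 65], [0, 0, -0.04, 0, 65], [-0.03, 0, -0.02, 0, 32], [-0.03, 0, 0, 0, 32], [-0.013, 0, 0, 0, 32], [0, 0, 0, 0, 32], [0, 0, 0, 0, 32]]
  ]
}}

```text
t: 17.87
eef_pos: [0.4879, -0.25, 0.1697]
tool_rot: [0.669, 0.743, 0.0, -0.001]
force: [-0.6, 0.7, -0.4]
opening: 0.0319
grasp_force: 0.0
```

```bash
python3 - <<'E'
from h import *
s=read_state();print(s["eef_pos"],yawy(),s["opening"])
w=snap("wrist","w7")
P=cloud(w);z=P[...,2];c=np.hypot(P[...,0]-.482,P[...,1]+.196)
m=(z>.038)&(z<.056)&(c<.04)&(w["depth"]>0);q=np.ascontiguousarray(P[m][:,:2],dtype=np.float32);print(len(q),np.median(z[m]),cv2.minAreaRect(q))
E
```

```text
[ 0.48785682 -0.24996284  0.16972002] 5.950545421304828 0.031941672841371206
5963 0.04363270639255705 ((0.48381510376930237, -0.2020069658756256), (0.044072337448596954, 0.04804312065243721), 6.024087905883789)
```

{"name": "carry_out", "arguments": {
  "motion": [
    [[0, 0, 0.03, 0, 32], [0, 0, 0.03, 0, 32], [0, 0, 0.023, 0, 32], [0, 0, 0, 0, 32], [0.008, 0, 0, 0, 32], [0.008, 0, 0, 0, 32], [0.008, 0, 0, 0, 32], [0.008, 0, 0, 0, 32], [0.008, 0, 0, 0, 32], [0.007, 0, -0.003, 0, 32], [0.007, 0, -0.003, 0, 32], [0.007, 0, -0.003, 0, 32], [0.007, 0, -0.003, 0, 32], [0.007, 0, -0.003, 0, 32], [0.007, 0, -0.003, 0, 32], [0.006, 0, -0.003, 0, 32], [0, 0, 0, 0, 32], [0, 0, 0, 0, 32], [0, 0, 0, 0, 32], [0, 0, 0, 0, 32]]
  ]
}}

```text
t: 19.58
eef_pos: [0.4833, -0.1863, 0.1271]
tool_rot: [0.669, 0.743, -0.001, 0.004]
force: [-3.3, -9.0, 34.5]
opening: 0.032
grasp_force: 15.6
```

```bash
python3 - <<'E'
from h import *
s=read_state();print(s["eef_pos"],yawy(),s["force"])
w=snap("wrist","w8");b=snap("side","b8")
u,v=map(int,proj(b,s["eef_pos"]-[0,0,.06]))
B=cv2.resize(b["img"][v-50:v+50,u-50:u+50],(400,400),interpolation=2)
W=cv2.resize(w["img"],(400,300));W=cv2.copyMakeBorder(W,0,100,0,0,0)
cv2.imwrite("pics/c8.png",np.hstack([B,W])[:,:,::-1])
P=cloud(w)[100:280:12,256];print(P[:,1:].round(4))
E
```

```text
[ 0.4832545  -0.18630682  0.12709908] 5.980058688929311 [-3.32847897 -9.03091682 34.54606073]
[[-0.117   0.0039]
 [-0.1236  0.0039]
 [-0.1305  0.0022]
 [-0.1371  0.0041]
 [-0.1387  0.034 ]
 [-0.1439  0.0378]
 [-0.1484  0.0438]
 [-0.1528  0.0491]
 [-0.1578  0.0517]
 [-0.1615  0.0576]
 [-0.1658  0.0613]
 [-0.1712  0.0622]
 [-0.1912  0.0346]
 [-0.1977  0.036 ]
 [-0.2274 -0.001 ]]
```

View pics/c8.png

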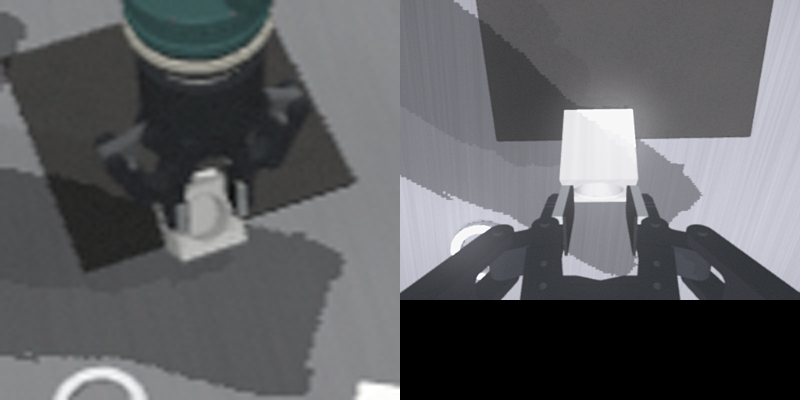

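The block is tilted about 40° against the mat edge, with the hole rim visible at crop (205,215) in the side view. I'll ease up slightly and keep pushing it over.

{"name": "carry_out", "arguments": {
  "motion": [
    [[0, 0, -0.004, 0, 32], [0.004, 0, -0.001, 0, 32], [0.004, 0, -0.001, 0, 32], [0.004, 0, 0, 0, 32], [0.004, 0, 0, 0, 32], [0.004, 0, 0, 0, 32], [0.004, 0, 0, 0, 32], [0, 0, 0, 0, 32], [0, 0, 0, 0, 32], [0, 0, 0, 0, 32]]
  ]
}}

```text
t: 20.52
eef_pos: [0.4799, -0.166, 0.1292]
tool_rot: [0.669, 0.743, 0.001, 0.001]
force: [0.8, 0.9, 11.6]
opening: 0.0322
grasp_force: 5.1
```

```bash
python3 - <<'E'
from h import *
s=read_state();print(s["eef_pos"],yawy(),s["force"])
w=snap("wrist","w9");P=cloud(w)[60:280:12,[226,256]];print(P[:,:,1:].reshape(-1,4).round(4))
E
```

```text
[ 0.47990569 -0.16603417  0.12918519] 6.032859656526439 [ 0.80578822  0.89453485 11.5803888 ]
[[-0.0765  0.0031 -0.0749  0.0047]
 [-0.0828  0.0038 -0.081   0.0037]
 [-0.0892  0.0035 -0.0874  0.0037]
 [-0.0957  0.0036 -0.0938  0.0041]
 [-0.1023  0.0035 -0.1005  0.0038]
 [-0.1093  0.0018 -0.1073  0.0032]
 [-0.1161  0.0033 -0.1142  0.0038]
 [-0.1231  0.0041 -0.1212  0.004 ]
 [-0.1304  0.0036 -0.1287  0.0027]
 [-0.1328  0.0237 -0.1308  0.0246]
 [-0.1368  0.0334 -0.1347  0.035 ]
 [-0.1406  0.0418 -0.1387  0.0429]
 [-0.1433  0.0518 -0.1416  0.0522]
 [-0.1461  0.0599 -0.1452  0.0586]
 [-0.152   0.0599 -0.1503  0.0605]
 [-0.1598  0.0565 -0.1725  0.0272]
 [-0.1683  0.0525 -0.1755  0.036 ]
 [-0.1756  0.0514 -0.1787  0.0434]
 [-0.1854  0.0471 -0.1841  0.0464]]
```

{"name": "carry_out", "arguments": {
  "motion": [
    [[0, 0, -0.005, 0, 32], [0, 0, -0.005, 0, 32], [0, 0, -0.02, 0, 32], [0, 0, -0.03, 0, 65], [-0.02, 0, 0, 0, 65], [-0.02, 0, 0, 0, 65], [0, 0, 0, 0, 65], [0, 0, 0, 0, 65]]
  ]
}}

```text
t: 21.23
eef_pos: [0.4823, -0.1972, 0.1726]
tool_rot: [0.67, 0.743, -0.0, -0.001]
force: [-0.1, 0.5, 0.0]
opening: 0.0647
grasp_force: 0.0
```

```bash
python3 - <<'E'
from h import *
s=read_state();print(s["eef_pos"],yawy(),s["force"])
w=snap("wrist","w10");cv2.imwrite("pics/w10.png",w["img"][:,:,::-1])
P=cloud(w);z=P[...,2];m=(z>.042)&(z<.062)&(np.hypot(P[...,0]-.48,P[...,1]+.155)<.05)&(w["depth"]>0)
q=np.ascontiguousarray(P[m][:,:2],dtype=np.float32);print(len(q),np.median(z[m]),cv2.minAreaRect(q))
E
```

```text
[ 0.48233235 -0.19716432  0.17258989] 5.919828471590266 [-0.11910956  0.5346579   0.01398384]
3825 0.051508456577719415 ((0.4791072607040405, -0.14782164990901947), (0.044092997908592224, 0.044179823249578476), 6.468875885009766)
```

View pics/w10.png

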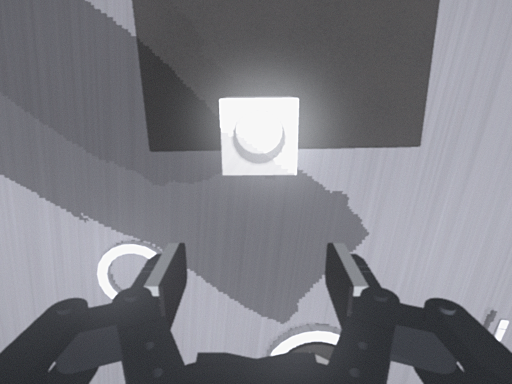

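The hole now faces straight up at pixel (259,130), and the block stands on the mat edge. Next I'll grasp it and lift.

{"name": "carry_out", "arguments": {
  "motion": [
    [[0.033, 0.0014, 0, 0, 70], [0.033, 0.0013, 0, 0, 70], [0, 0, 0.03, 0, 70], [0, 0, 0.03, 0, 70], [0, 0, 0.03, 0, 70], [0, 0, 0.023, 0, 70], [0, 0, 0, 0, 70], [0, 0, 0, 0, 0], [0, 0, 0, 0, 0], [0, 0, 0, 0, 0], [0, 0, 0, 0, 0], [0, 0, 0, 0, 0], [0, 0, 0, 0, 0], [0, 0, 0, 0, 0]]
  ]
}}

```text
t: 22.45
eef_pos: [0.4799, -0.1473, 0.0897]
tool_rot: [0.669, 0.743, 0.0, 0.001]
force: [-0.8, 0.6, 7.5]
opening: 0.0433
grasp_force: 62.0
```

{"name": "carry_out", "arguments": {
  "motion": [
    [[0, 0, -0.02, 0, 0], [0, 0, -0.03, 0, 0], [0, 0, -0.03, 0, 0], [0, 0, -0.03, 0, 0], [0, 0, -0.03, 0, 0], [0, 0, -0.03, 0, 0], [0, 0, -0.023, 0, 0], [0.022, 0.0045, 0, 0, 0], [0.022, 0.0045, 0, 0, 0], [0.022, 0.0045, 0, 0, 0], [0.022, 0.0045, 0, 0, 0], [0.02, 0.0045, 0, 0, 0], [0, 0, 0, 0, 0], [0, 0, 0, 0, 0], [0, 0, 0, 0, 0], [0, 0, 0, 0, 0], [0, 0, 0, 0, 0], [0, 0, 0, 0, 0]]
  ]
}}

```text
t: 23.95
eef_pos: [0.4878, -0.0653, 0.2334]
tool_rot: [0.669, 0.743, -0.0, -0.0]
force: [-0.8, -0.3, -2.4]
opening: 0.0434
grasp_force: 61.6
```

```bash
python3 - <<'E'
from h import *
s=read_state();print(s["eef_pos"],s["opening"],s["grasp_force"],s["joint_vel"],s["t"])
b=snap("side","b11");a=snap("scene","a11")
g=cv2.resize
B=b["img"][80:280,150:350];A=a["img"][110:260,180:380]
cv2.imwrite("pics/c11.png",np.hstack([g(B,(400,400)),g(A,(400,400))])[:,:,::-1])
P=cloud(b);z=P[...,2];c=np.hypot(P[...,0]-s["eef_pos"][0],P[...,1]-s["eef_pos"][1]);m=(c<.035)&(z>.1)&(z<.21)&(b["img"].min(2)>100)&(b["depth"]>0);print(z[m].min(),z[m].max(),m.sum())
E
```

```text
[ 0.48777278 -0.06526251  0.23336161] 0.043443157378351104 61.59343957901001 [ 0.0035772   0.00096585  0.00068647 -0.00010328  0.00191444  0.00241061] 23.95
0.14724569201193125 0.20483387112288684 440
```

View pics/c11.png

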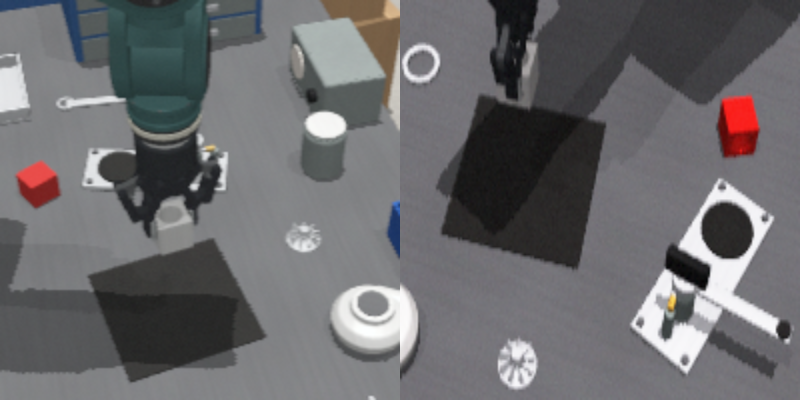

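The block is held upright with its hole up, at crop (172,215) in the side view. Its centre is about 0.17 m above the bench and over the mat, the clamp is open and the pad is empty.

```bash
python3 -c "
from plant import close_job;print(close_job())"
```

```text
the job is handed in; nothing more can be done
None
```

The job is handed in after about 24 s of robot time: the clamp is open past its detent, and the spacer from under it is held still over the mat, hole up, about 17 cm above the bench; I saw no bystander or spare moved, but the hand-in returned no verdict.

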